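# Clamp the jar in the one-handed kitchen board

## Robot

A 6-joint arm with a two-finger parallel gripper is mounted at the origin on a cart in front of the work surface, level with it; the furniture and walls round the work are solid. World frame = base frame: x ahead of the robot, y to its left, z up, the work surface at z = 0. Lengths are in m, angles in rad, forces in N, time in s.
With the tool pointing down it reaches from about 0.325 to 0.85 m from the base axis. Payload 15.5 kg.
Tool frame: the origin (TCP) lies midway between the tips of the shut fingers; the grasp point (between the pads) lies 19 mm behind it (arm.pinch_z is the distance from the TCP to the grasp point, in m); z points along the fingers, y is the line along which they close (so a half turn about z gives the same grasp; the last joint's range is limited). The gripper opens to 91 mm and grips with 3 to 60 N. Pads are 32 mm wide; open, the fingers measure 118 mm over their backs; the gripper's body (76 mm by 178 mm) begins 60 mm behind the grasp point.
Start: joints at [-1.308, 0.494, 1.345, -0, 1.302, -0.096], TCP at [0.219, -0.585, 0.214] pointing down, gripper open.
Joint ranges: [-2.91, 2.91], [-0.82, 2.16], [0.22, 2.67], [-1.22, 4.37], [0.12, 2.79], [-3.08, 3.08]. Speed limits (rad/s): [1.89, 1.89, 2.57, 3.01, 3.01, 3.01].

## Interface

Orientations are given as a rotation vector (axis times angle).
In Python, from rig import arm, read_camera, camera_model gives the robot as it stands.
- The arm moves only by the shell command python3 -m inch 'ROWS' [OPENING]. ROWS is a JSON object of lists of equal length, an entry for each row: "slide": the shift along the tool's x, y, z in mm, a list of three; "roll": the turn about the tool's z in degrees. In form: {"slide": [[dx, dy, dz], ...], "roll": [roll, ...]}. A call has 1 to 8 rows; each row shifts and turns the commanded pose from where the row before left it, along the tool's axes as they then stand; what a row does not reach is not made up. A row lasts 1/12 s, in which the tool goes at most 41.7 mm and 7.16 degrees, less where a joint would pass 70% of its speed; a pose out of reach is approached as far as the arm can. A call with a gripper value outside its range is refused whole. OPENING is the finger opening in mm, from 0 to 91.2, set as the call begins (- or left out, the last holds). The fingers move at their own pace and stop on an object; the grip force is fixed at half the most. Time passes only in rows, so rows that do not move let the fingers close. It gives the time, the measured TCP pose, the force, the opening and the grip force at its end, in the units of the state.
- arm.sense(): the state, without advancing time (a new reading comes with each control period).
- read_camera(name): name is "scene" or "top" or "wrist"; returns the picture (400x640x3 uint8, blue, green, red); there is no depth.
- camera_model(name): a dict with "fx", "fy", "cx", "cy" (pixels), "rvec" (rotation vector, rad) and "tvec" (3), from world to camera coordinates, as OpenCV has them. Camera axes: x right, y down, z forward; pixel columns grow to the right and rows downward; lengths in m; the calibration is good to about 2 mm. A picture is of the moment at which its call begins: read the wrist's pose just before it. camera_model takes no time and is no camera call; for the wrist camera it gives the pose at the moment of the call.
- arm.close_job(): hands the job in; it is judged then, once.
The state is a dict: "time": time; "q": joint angles; "qvel": joint speeds; "joint_torque": joint torques, N m; "position": TCP position; "eef_rot": TCP orientation; "contact_force": force on the tool from outside, world axes, zero at the start; "wrist_torque": the same for the moment, N m; "grip_width": opening from 0.0 (shut) to 1.0 (fully open); "grasp_force": force on a finger pad.
Only numpy, scipy, OpenCV 4.12 (cv2) and the standard library are available. Lean on these libraries where they do the work, as an engineer would, in place of code of your own. Each camera call takes 0.05 s, during which the arm holds its last target. There are 200 camera calls.

## Task

Clamp the jar in the white kitchen board with the fingertips only: turn the lever with the red knob until it lies in line with the blue slide, so that the cam's low side lets the slide pass, push the slide forward until the jar is held snugly against the grey stop, then turn the lever fully back so that the cam locks the slide there. Grasp and lift nothing, and do not touch the jar itself: only the slide may move it, and it stays upright. Leave the other things where they stand.

Things in the scene. Friction and masses are not known exactly. Their poses are not given: they have to be found in the camera images.
- board: white plastic one-handed kitchen board, fixed to the worktop, 300 mm long (its x, the slide's push direction, roughly away from the robot), 200 mm wide (its y, to the left), its top 22 mm above the worktop. Origin: centre of its underside. At the far end the fixed grey stop, 90 mm wide, 82 mm above the worktop. The slide runs along board y = +40 mm. Yaw within 0.3 rad.
- stop_face (a point): centre of the near (rubber) face of the fixed grey stop, 33 mm above the board's top; the face looks along board -x. At board (123, 40, 55) mm.
- jaw_slide (a joint): blue slide's travel along board +x, m; 0 = fully back, limit 0.084. Starts at 0 to 0.010. Friction 2 N, no spring. While the cam is high, the slide's side lug runs against the cam's round at about 0.014 and stops: do not force it. With the cam low it passes. It holds the jar against the stop at about 0.079; there the cam can be turned back behind the lug.
- push_plate (a point): where to push the slide: centre of the near face of its upright blue push plate, 60 mm wide, 12 mm thick, top 82 mm above the worktop, this point 60 mm above it. The face looks along board -x; the jaw face is 75 mm ahead. Moves with the slide (board x = -121 mm + joint, y = 40 mm).
- jaw_face (a point): centre of the far (rubber) face of the blue jaw, which pushes the jar; 80 mm wide, from the board's top up to 82 mm above the worktop; this point 55 mm above the worktop. Moves with the slide (board x = -46 mm + joint).
- cam (a joint): orange cam, rad, growing CLOCKWISE from above. At 0 its lever points along board -y (crosswise, away from the slide), at 1.57 along board -x (in line with the slide). Stops: -0.45 (fully back, locked), 1.90. A 40 mm radius disc with one flat: from 1.2 to 1.9 the flat (low point) faces the slide and it passes; below, the round bars it. Starts at -0.40 to 0. Friction 0.25 N m, no spring.
- cam_pivot (a point): point on the cam's pivot axis, 60 mm above the worktop, at board (-10, -55) mm. The cam's lever sweeps at 42 to 51 mm above the worktop; the pivot's steel head tops out at 55 mm.
- lever_knob (a point): axis of the red upright round knob at the lever's end, 75 mm from the cam's pivot; diameter 16 mm, free from 51 mm up to 90 mm above the worktop; this point is 70 mm above the worktop. The knob does not spin; push it sideways from any side with a fingertip, along its circle round the pivot.
- jar: glass jar of honey with a red screw lid, diameter 90 mm, height 100 mm, about 0.35 kg, standing loose on the board between jaw and stop. Origin: centre of its underside.
- timer: red and white kitchen timer, diameter 61 mm, height 56 mm, standing loose on the far right corner of the board; bystander. Origin: centre of its underside.
- lemon: lemon, 72 x 55 x 56 mm, lying left of the board; bystander. Origin: below its centre, on the worktop.
- mug: mug with green stripes, 84 mm wide, 91 mm high, left of the board; bystander. Origin: its underside.
- spice: small spice jar with a green cap, diameter 46 mm, height 106 mm, right of the board; bystander. Origin: centre of its underside.
Not all that is in view belongs to the job. What is shaped like the jar but purple is not meant.

How it is judged:
On the way, in this order (a step that is already met when the one before it is completed fails the run):
1. the cam is turned to its low point while the slide is still back (value of joint cam above 1.15 rad and value of joint jaw_slide below 0.025 m), for 0.2 s.
2. with the cam low, the slide is pushed forward until its jaw holds the jar against the stop (value of joint cam above 0.9 rad and x of jar in the frame of jaw_face below 0.0475 m and x of jar in the frame of stop_face above -0.0475 m), for 0.2 s.
At the end, for the whole second after the job is handed in: Jar upright and still on the board, within 2.5 mm of both jaw and stop (axis at most 47.5 mm from either face) and within 35 mm of the stop's middle; slide at 0.0765 m or more; cam lever turned back to crosswise or beyond (below 0.08 rad); all at rest (value of joint cam below 0.08 rad and value of joint jaw_slide above 0.0765 m and x of jar in the frame of jaw_face below 0.0475 m and x of jar in the frame of stop_face above -0.0475 m and y of jar in the frame of stop_face between -0.035 and 0.035 m and angle between jar's own z axis and vertical below 0.08 rad and height (world z) of jar below 0.027 m and linear speed of jar below 0.01 m/s and velocity of joint cam below 0.05 rad/s and velocity of joint jaw_slide below 0.01 m/s); the robot touches nothing.
It fails at once if the jar is touched by the robot (contact force between any of the fingers, the arm and jar above 1 N).
It fails at once if the jar is lifted off the board or tipped (height (world z) of jar above 0.04 m or angle between jar's own z axis and vertical above 0.25 rad).
It fails at once if a bystander is moved by more than 20 mm (distance of any of timer, lemon, mug, spice from where it was at the start of the episode above 0.02 m).
It also fails if it takes over 66 s, if anything falls off the work surface, if the arm or the gripper's body presses on something with over 40 N, if the wrist force passes 120 N, or if a joint passes its speed limit or range.

## Working session

There is one attempt and no reset: what is moved stays moved. The work goes in short steps, Python scripts to look and compute and a shell command to move; the robot and the scene stay as the last step left them, time stands still between calls to the robot, and variables do not carry over. Pictures are saved under pics/ and viewed, at most 10 in all, crops included, and the job is handed in when it is done.

```bash
mkdir -p pics
python3 - <<'E'
from rig import arm, read_camera, camera_model
import cv2
for n in ("top","scene"):
    cv2.imwrite(f"pics/{n}0.png",read_camera(n)); m=camera_model(n); print(n,m)
s=arm.sense(); print(s['time'],s['position'],s['eef_rot'],s['grip_width'])
E
```

```text
top {'fx': 465.04028110640655, 'fy': 465.04028110640655, 'cx': 327.43320175209504, 'cy': 196.21860022015215, 'rvec': array([ 2.17893497, -2.12281296,  0.14805341]), 'tvec': array([-0.03331375,  0.58826098,  1.40426887])}
scene {'fx': 433.7911855076469, 'fy': 433.7911855076469, 'cx': 325.0963497994238, 'cy': 197.6511412999502, 'rvec': array([ 1.11930116, -2.24584926,  1.08826088]), 'tvec': array([0.32249547, 0.32451398, 1.14530453])}
0.1 [ 0.21935424 -0.58489055  0.21340659] [-3.09012346e+00 -5.60420048e-01  1.94632786e-04] 1.0027076103192367
```

View pics/top0.png

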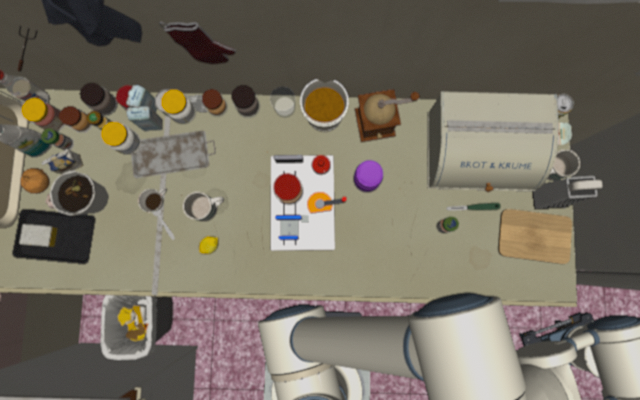

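View pics/scene0.png

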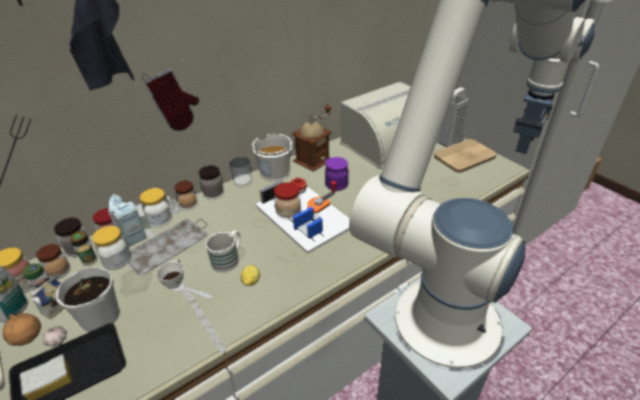

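The top view shows the board at about (272..334, 155..250).
- **Jar candidates:** the red lid at (288,188) and the purple jar at (369,176). I choose the red lid.
- **Knob candidates:** the red dot at (344,200) on the orange cam's lever, the red timer at (320,164) and the red lid. I choose (344,200).
- **Slide:** the blue push plate is at (289,239) and the blue jaw at (289,218).

Next I fit the board pose and check it in a close crop.

```bash
cat > h.py <<'E'
import numpy as np, cv2
from rig import arm, read_camera, camera_model
def K(m): return np.array([[m['fx'],0,m['cx']],[0,m['fy'],m['cy']],[0,0,1.]])
def proj(m,P): return cv2.projectPoints(np.array(P,float).reshape(-1,3),m['rvec'],m['tvec'],K(m),None)[0][:,0]
def back(m,uv,z):
    R=cv2.Rodrigues(m['rvec'])[0]; c=-R.T@m['tvec']
    d=R.T@np.linalg.solve(K(m),[uv[0],uv[1],1]); return c+d*(z-c[2])/d[2]
def b2w(b,P):
    c,s=np.cos(b[2]),np.sin(b[2]); P=np.array(P,float).reshape(-1,3)
    return np.c_[b[0]+c*P[:,0]-s*P[:,1], b[1]+s*P[:,0]+c*P[:,1], P[:,2]]
E
python3 - <<'E'
from h import *
from scipy.optimize import least_squares
im=cv2.imread('pics/top0.png'); m=camera_model('top')
hsv=cv2.cvtColor(im,cv2.COLOR_BGR2HSV)
roi=np.zeros(im.shape[:2],np.uint8); roi[145:260,260:345]=1
w=((hsv[...,1]<22)&(hsv[...,2]>185)&(roi>0)).astype(np.uint8)
ys,xs=np.nonzero(w); r=cv2.minAreaRect(np.c_[xs,ys].astype(np.float32)); box=cv2.boxPoints(r); print(r,box.tolist())
W=np.array([back(m,p,.022) for p in box]); print(W.round(4).tolist())
c=W.mean(0); e=[W[(i+1)%4]-W[i] for i in range(4)]; print([np.linalg.norm(x).round(4) for x in e])
l=max(e[:2],key=np.linalg.norm); l=l*np.sign(l[0]); b=[c[0],c[1],np.arctan2(l[1],l[0])]; print('board',b)
def cen(mask,z,lab):
    y,x=np.nonzero(mask&(roi>0)); p=(x.mean(),y.mean()); print(lab,len(x),p,back(m,p,z).round(4)); return p
H,S,V=hsv[...,0],hsv[...,1],hsv[...,2]
red=((H<6)|(H>174))&(S>140)&(V>60)
X,Y=np.meshgrid(range(640),range(400))
k=cen(red&(X>335)&(Y>190),.085,'knob')
cen(red&(X<305)&(Y>170),.1,'lid'); cen(red&(X>305)&(Y<178),.056,'timer')
pp=b2w(b,[[-10,-55,55],[123,40,82],[-121,40,82],[-46,40,82]]*np.array([.001])); print(pp.round(4))
kw=back(m,k,.085)-pp[0]; a=np.arctan2(kw[1],kw[0])-b[2]; print('lever len',np.hypot(kw[0],kw[1]),'cam',-(a+np.pi/2))
s=6; crop=cv2.resize(im[145:262,255:385],None,fx=s,fy=s,interpolation=cv2.INTER_CUBIC)
def dot(P,c):
    for u in proj(m,P): cv2.circle(crop,tuple(int(t) for t in ((u-[255,145])+.5)*s),3,c,-1)
dot(b2w(b,np.array([[150,100,22],[150,-100,22],[-150,-100,22],[-150,100,22]])/1e3),(255,0,255)); dot(pp,(0,255,0))
crop=cv2.resize(crop,None,fx=.8,fy=.8); cv2.imwrite('pics/crop.png',crop); print(crop.shape)
E
```

```text
((302.5, 202.5), (93.0, 63.0), 90.0) [[271.0, 156.0], [334.0, 156.0], [334.0, 249.0], [271.0, 249.0]]
[[0.7159, 0.165, 0.022], [0.7212, -0.0355, 0.022], [0.427, -0.0425, 0.022], [0.4219, 0.1525, 0.022]]
[np.float64(0.2005), np.float64(0.2943), np.float64(0.1951), np.float64(0.2942)]
board [np.float64(0.5715018036996936), np.float64(0.059849951546260306), np.float64(0.023988847338537768)]
knob 14 (np.float64(343.07142857142856), np.float64(199.14285714285714)) [ 0.5751 -0.0652  0.085 ]
lid 516 (np.float64(286.968992248062), np.float64(186.6996124031008)) [0.6062 0.1034 0.1   ]
timer 235 (np.float64(320.68936170212766), np.float64(163.94042553191488)) [0.6872 0.0056 0.056 ]
[[0.5628 0.0046 0.055 ]
 [0.6935 0.1028 0.082 ]
 [0.4496 0.0969 0.082 ]
 [0.5246 0.0987 0.082 ]]
lever len 0.0709375092051923 cam -0.15059140449520947
(562, 624, 3)
```

View pics/crop.png

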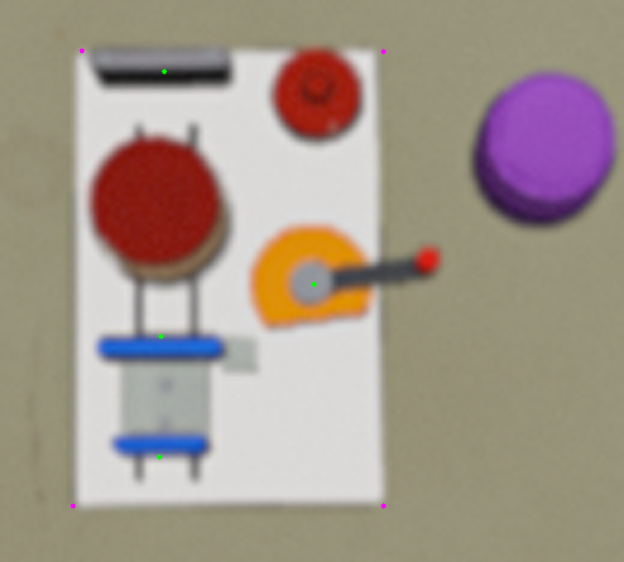

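The crop confirms the choices: the knob is at (427,260) on the dark lever and the red-lidded jar at (155,200) sits between jaw and stop. The purple jar at (548,135) is a decoy, fairly near the knob. The slide plates are at (160,348) and (160,445). The visible board corners are at about (77,50), (379,50), (384,505) and (75,505), so I refit with these.

Run:
```python
from h import *
from scipy.optimize import least_squares
m=camera_model('top')
f=lambda x,y:np.array([255+x/4.8-.5,145+y/4.8-.5])
obs=np.array([f(77,50),f(379,50),f(384,505),f(75,505)])
C=np.array([[150,100,22],[150,-100,22],[-150,-100,22],[-150,100,22]])/1e3
# include pivot head and stop top near edge, push plate, knob top
g=lambda p:np.r_[(proj(m,b2w(p,C))-obs).ravel(),(proj(m,b2w(p,[[-.010,-.055,.055]]))-f(312,282)).ravel()]
r=least_squares(g,[.57,.06,.02]); b=r.x; print(b,r.fun.round(2)); np.save('b.npy',b)
def inb(w): 
    d=w[:2]-b[:2]; c,s=np.cos(b[2]),np.sin(b[2]); return np.array([c*d[0]+s*d[1],-s*d[0]+c*d[1]])*1e3
for n,p,z in [('knobtop',(428,260),.09),('lid',(155,200),.122),('timer',(318,95),.078),('purple',(548,138),.1),('plate top',(160,442),.082),('jaw top',(160,346),.082)]:
    w=back(m,f(*p),z); print(n,w.round(4),inb(w).round(1))
k=inb(back(m,f(428,260),.09))-[-10,-55]; print('len',np.hypot(*k),'cam',-(np.arctan2(k[1],k[0])+np.pi/2))
```

```text
[0.57225177 0.06097244 0.03359673] [ 0.18  0.18  0.09 -0.26 -0.04 -0.28 -0.26  0.22  0.04  0.13]
knobtop [ 0.576  -0.0668  0.09  ] [  -0.6 -127.8]
lid [0.6044 0.1021 0.122 ] [33.5 40. ]
timer [0.6816 0.005  0.078 ] [107.4 -59.7]
purple [ 0.6534 -0.1398  0.1   ] [  74.4 -203.4]
plate top [0.4587 0.0968 0.082 ] [-112.2   39.6]
jaw top [0.5185 0.099  0.082 ] [-52.5  39.9]
len 73.45250740530643 cam -0.12866681309949524
```

Board pose: x 0.572, y 0.061, yaw 0.034. The fit residuals are under 0.3 px, the lever length comes out at 73.5 mm against 75, and the cam is at about -0.13, so this is consistent. I roll the tool and shut the fingers first.

```bash
cat >> h.py <<'E'
def st():
    s=arm.sense(); b=np.load('b.npy'); R=cv2.Rodrigues(np.array(s['eef_rot']))[0]; p=np.array(s['position'])
    d=p[:2]-b[:2]; c,sn=np.cos(b[2]),np.sin(b[2]); pb=np.array([c*d[0]+sn*d[1],-sn*d[0]+c*d[1],p[2]])*1e3
    yaw=np.degrees(np.arctan2(R[1,0],R[0,0])-b[2]); return s,b,R,p,pb,yaw
def go(*targets):
    s,b,R,p,pb,yaw=st()
    print('t',round(s['time'],2),'board xyz',pb.round(1),'yaw_b',yaw.round(1),'F',np.round(s['contact_force'],1),'tilt',R[2].round(3))
    for t in targets:
        w=b2w(b,np.array(t)/1e3)[0]; print(t,'tool d',(R.T@(w-p)*1e3).round(1)); p=w
E
python3 -m inch '{"slide":[[0,0,0],[0,0,0],[0,0,0],[0,0,0],[0,0,0],[0,0,0],[0,0,0],[0,0,0]],"roll":[6.7,6.7,6.7,6.7,6.7,6.7,6.7,6.7]}' 0
python3 -c "
from h import *
go((-150,-260,200),(24,-146,200),(24,-146,60))"
```

```text
time: 0.77
position: [0.2194, -0.585, 0.2136]
eef_rot: [-3.009, 0.902, 0.001]
contact_force: [-0.4, 0.3, -0.7]
grip_width: 0.449
grasp_force: 0.0
t 0.77 board xyz [-374.3 -633.7  213.6] yaw_b -35.3 F [-0.4  0.3 -0.7] tilt [-0.001 -0.    -1.   ]
(-150, -260, 200) tool d [ -32.9 -434.7   13.8]
(24, -146, 200) tool d [ 7.610e+01 -1.936e+02  1.000e-01]
(24, -146, 60) tool d [1.0e-01 1.0e-01 1.4e+02]
```

```bash
python3 -m inch '{"slide":[[-3,-36,1],[-3,-36,1],[-3,-36,1],[-3,-36,1],[-3,-36,1],[-3,-36,1],[-3,-36,1],[-3,-36,1]],"roll":[0,0,0,0,0,0,0,0]}' 0 >/dev/null
python3 -m inch '{"slide":[[-2,-36,1],[-2,-36,1],[-2,-36,1],[-2,-36,1],[0,0,0],[0,0,0]],"roll":[0,0,0,0,0,0]}' 0 | grep -v eef
python3 -c "
from h import *
go((24,-146,200),(24,-146,60))"
```

```text
time: 1.93
position: [0.4287, -0.204, 0.2017]
contact_force: [-0.7, -0.6, -0.0]
grip_width: 0.005
grasp_force: 0.0
t 1.93 board xyz [-152.4 -260.   201.7] yaw_b -34.8 F [-0.7 -0.6 -0. ] tilt [-0.001 -0.    -1.   ]
(24, -146, 200) tool d [  79.9 -194.2    1.7]
(24, -146, 60) tool d [1.0e-01 0.0e+00 1.4e+02]
```

```bash
python3 -m inch '{"slide":[[14,-32,0],[14,-32,0],[14,-32,1],[14,-32,0],[12,-33,0],[12,-33,0],[0,0,0],[0,0,0]],"roll":[0,0,0,0,0,0,0,0]}' 0 | grep -v eef
python3 - <<'E'
from h import *
go((24,-146,60)); im=read_camera('top'); cv2.imwrite('pics/t1.png',cv2.resize(im[130:265,240:420],None,fx=4,fy=4))
cv2.imwrite('pics/w1.png',read_camera('wrist'))
E
```

```text
time: 2.6
position: [0.6017, -0.0867, 0.2003]
contact_force: [-0.2, -0.4, -0.4]
grip_width: 0.004
grasp_force: 0.0
t 2.6 board xyz [  24.5 -148.6  200.3] yaw_b -34.9 F [-0.2 -0.4 -0.4] tilt [-0.  0. -1.]
(24, -146, 60) tool d [ -1.8  -1.9 140.3]
```

View pics/w1.png

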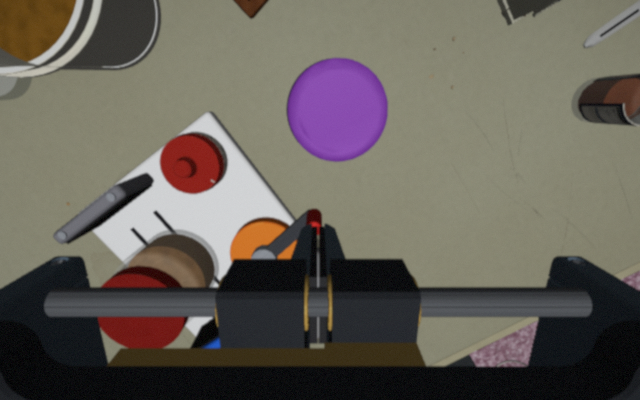

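The wrist view shows the knob at (314,215) beside the shut fingertips at (318,235), with the purple jar clear at (337,108). I check the knob with the wrist calibration.

Run:
```python
from h import *
s,b,R,p,pb,yaw=st(); m=camera_model('wrist')
print('tcp px',proj(m,[p]), 'predicted knob px',proj(m,b2w(b,[[-.0004,-.1294,.09],[-.0004,-.1294,.055]])))
def inb(w):
    d=w[:2]-b[:2]; c,s=np.cos(b[2]),np.sin(b[2]); return np.array([c*d[0]+s*d[1],-s*d[0]+c*d[1]])*1e3
for q,z in [((314,214),.09),((337,109),.1),((192,163),.078),((209,112),.022)]: print(q,inb(back(m,q,z)).round(1))
im=cv2.imread('pics/w1.png'); cv2.imwrite('pics/w1c.png',cv2.resize(im[190:280,240:400],None,fx=5,fy=5,interpolation=cv2.INTER_CUBIC))
```

```text
tcp px [[319.46032734 252.55874223]] predicted knob px [[315.49171973 229.73787449]
 [315.70313381 216.95907733]]
(314, 214) [  13.1 -137.2]
(337, 109) [  78.4 -206. ]
(192, 163) [113.9 -71.9]
(209, 112) [148.2 -98.2]
```

View pics/w1c.png

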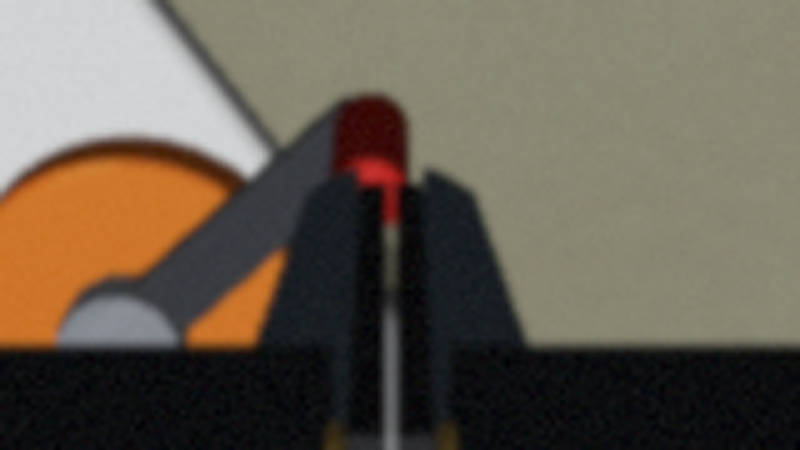

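The knob agrees with the prediction and the board corner lands within 2 mm. The finger is on the far side, so I descend.

```bash
python3 -m inch '{"slide":[[-2,-2,28],[0,0,28],[0,0,28],[0,0,28],[0,0,28],[0,0,0],[0,0,0],[0,0,0]],"roll":[0,0,0,0,0,0,0,0]}' 0 | grep -v eef
python3 - <<'E'
from h import *
# centres for offset 24 along tool x (yaw -35 in board) from knob
u=np.array([np.cos(np.radians(-35)),np.sin(np.radians(-35))])
T=[]
for c in [-.1,.1,.3,.5,.7,.9,1.1,1.3,1.5]:
    a=-np.pi/2-c; k=np.array([-10+75*np.cos(a),-55+75*np.sin(a)])+24*u; T.append((k[0].round(1),k[1].round(1),60))
go(*T)
E
```

```text
time: 3.37
position: [0.6008, -0.0848, 0.0625]
contact_force: [0.5, -0.1, 1.1]
grip_width: 0.006
grasp_force: 0.0
t 3.37 board xyz [  23.6 -146.6   62.5] yaw_b -35.0 F [ 0.5 -0.1  1.1] tilt [ 0.001 -0.    -1.   ]
(np.float64(17.1), np.float64(-143.4), 60) tool d [-7.2  1.1  2.5]
(np.float64(2.2), np.float64(-143.4), 60) tool d [-12.2   8.6  -0. ]
(np.float64(-12.5), np.float64(-140.4), 60) tool d [-13.8   6.   -0. ]
(np.float64(-26.3), np.float64(-134.6), 60) tool d [-14.6   3.2  -0. ]
(np.float64(-38.7), np.float64(-126.1), 60) tool d [-15.    0.2  -0. ]
(np.float64(-49.1), np.float64(-115.4), 60) tool d [-14.7  -2.8  -0. ]
(np.float64(-57.2), np.float64(-102.8), 60) tool d [-13.9  -5.7  -0. ]
(np.float64(-62.6), np.float64(-88.8), 60) tool d [-12.5  -8.4  -0. ]
(np.float64(-65.2), np.float64(-74.1), 60) tool d [-10.6 -10.5  -0. ]
```

```bash
python3 -m inch '{"slide":[[-7,1,0],[-6,4,0],[-6,4,0],[-7,3,0],[-7,3,0],[-7,2,0],[-7,1,0],[0,0,0]],"roll":[0,0,0,0,0,0,0,0]}' 0 | grep -v eef
python3 -m inch '{"slide":[[-8,0,0],[-8,0,0],[-7,-1,0],[-7,-2,0],[-7,-3,0],[-7,-3,0],[0,0,0],[0,0,0]],"roll":[0,0,0,0,0,0,0,0]}' 0 | grep -v eef
python3 - <<'E'
from h import *
go((-62.6,-88.8,60),(-65.2,-74.1,60)); im=read_camera('top'); cv2.imwrite('pics/t2.png',cv2.resize(im[130:265,240:420],None,fx=4,fy=4,interpolation=cv2.INTER_CUBIC))
E
```

```text
time: 4.03
position: [0.551, -0.0733, 0.0627]
contact_force: [1.1, -0.4, -0.0]
grip_width: 0.003
grasp_force: 0.3
time: 4.7
position: [0.5196, -0.0416, 0.0617]
contact_force: [1.0, 0.4, 0.7]
grip_width: 0.005
grasp_force: 0.0
t 4.7 board xyz [ -56.1 -100.8   61.7] yaw_b -34.9 F [1.  0.4 0.7] tilt [ 0.001 -0.001 -1.   ]
(-62.6, -88.8, 60) tool d [-12.2  -6.1   1.7]
(-65.2, -74.1, 60) tool d [-10.6 -10.6  -0. ]
```

View pics/t2.png

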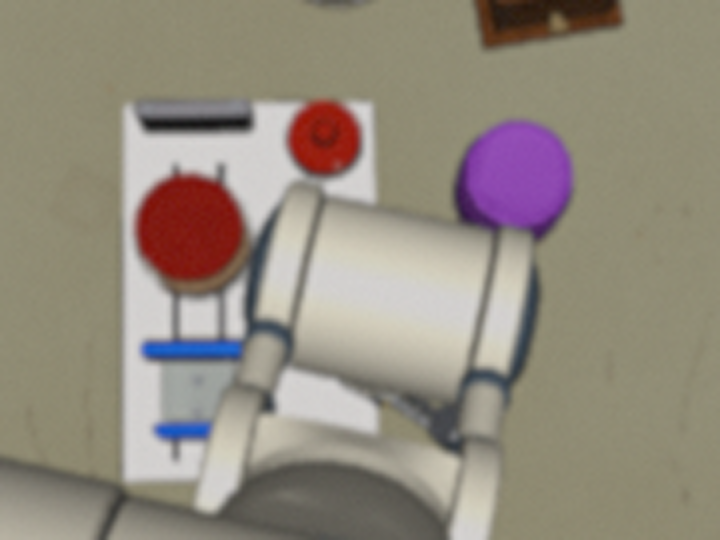

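The arm hides the lever here, while the jar, timer and slide look unmoved. I push on and read the force during the motion.

```bash
python3 -m inch '{"slide":[[-6,-3,1],[-6,-4,1],[-6,-5,0]],"roll":[0,0,0]}' 0 | egrep 'pos|force'
python3 -m inch '{"slide":[[-5,-6,0]],"roll":[0]}' 0 | egrep 'pos|force'
python3 -m inch '{"slide":[[-3,-5,0],[0,0,0],[0,0,0]],"roll":[0,0,0]}' 0 | egrep 'pos|force'
python3 - <<'E'
from h import *
go(); cv2.imwrite('pics/s2.png',cv2.resize(read_camera('scene')[150:270,230:390],None,fx=5,fy=5,interpolation=cv2.INTER_CUBIC))
E
```

```text
position: [0.5115, -0.0218, 0.0591]
contact_force: [6.1, -3.1, 2.3]
grasp_force: 3.3
position: [0.5103, -0.0138, 0.0591]
contact_force: [3.1, -4.2, 1.7]
grasp_force: 2.3
position: [0.5101, -0.0078, 0.0589]
contact_force: [2.9, 1.0, -0.1]
grasp_force: 1.1
t 5.33 board xyz [-64.4 -66.6  58.9] yaw_b -34.9 F [ 2.9  1.  -0.1] tilt [-0. -0. -1.]
```

View pics/s2.png

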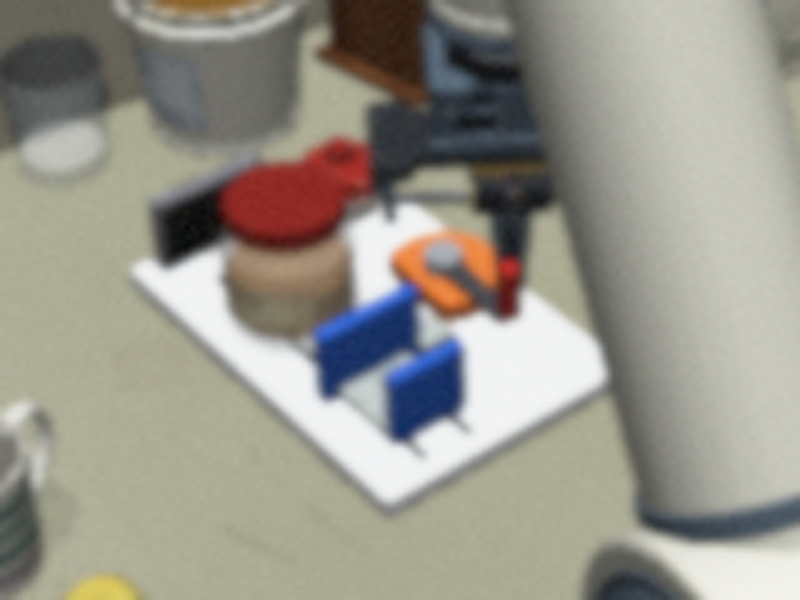

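The lever now points towards the near side with the knob at crop (510,288), which is full (332,207.6), and the fingers are behind it. I work out the cam angle from that.

Run:
```python
from h import *
b=np.load('b.npy'); m=camera_model('scene')
for c in (.9,1.1,1.3,1.5,1.7):
    a=-np.pi/2-c; print(c,proj(m,b2w(b,[[-.01+.075*np.cos(a),-.055+.075*np.sin(a),z] for z in (.07,.09)])).round(1).tolist())
print('pivot',proj(m,b2w(b,[[-.01,-.055,.055]])), 'seen',230+440/5-.4,150+255/5-.4)
im=read_camera('scene'); h=cv2.cvtColor(im,cv2.COLOR_BGR2HSV)
r=((h[...,0]<6)|(h[...,0]>174))&(h[...,1]>150); r[:195]=0; r[225:]=0; r[:,:322]=0; r[:,345:]=0
y,x=np.nonzero(r); print(len(x),x.mean(),y.mean(),y.min(),y.max())
```

```text
0.9 [[341.1, 199.5], [341.2, 194.7]]
1.1 [[339.8, 202.2], [339.8, 197.4]]
1.3 [[337.6, 204.6], [337.6, 199.9]]
1.5 [[334.6, 206.8], [334.6, 202.0]]
1.7 [[331.0, 208.6], [330.9, 203.8]]
pivot [[319.29770655 200.11588064]] seen 317.6 200.6
29 331.17241379310343 205.31034482758622 201 211
```

Correcting for the roughly 1.7 px offset seen at the pivot, the cam is at about 1.6, which is in the low zone. I back off, rise, and square the tool to the board.

```bash
python3 -m inch '{"slide":[[8,4,0],[4,2,-10],[0,0,-30],[0,0,-30],[0,0,-20],[0,0,0]],"roll":[0,0,0,0,0,0]}' 0 | egrep 'pos|force'
python3 -m inch '{"slide":[[0,0,0],[0,0,0],[0,0,0],[0,0,0],[0,0,0],[0,0,0]],"roll":[-7,-7,-7,-7,-6.9,0]}' 0 | egrep 'pos|force'
python3 -c "
from h import *
go((-150,40,150),(-150,40,52),(-58,40,52))"
```

```text
position: [0.5186, -0.0209, 0.1525]
contact_force: [0.3, -0.0, 1.0]
grasp_force: 0.0
position: [0.5163, -0.0204, 0.1483]
contact_force: [0.1, -0.5, 0.1]
grasp_force: 0.0
t 6.43 board xyz [-58.6 -79.5 148.3] yaw_b 0.3 F [ 0.1 -0.5  0.1] tilt [-0.001 -0.    -1.   ]
(-150, 40, 150) tool d [ -90.8 -119.9   -1.6]
(-150, 40, 52) tool d [ 0.1  0.  98. ]
(-58, 40, 52) tool d [92.   0.5 -0.1]
```

```bash
python3 -m inch '{"slide":[[-23,-30,0],[-23,-30,0],[-23,-30,0],[-22,-30,0],[0,0,0],[0,0,0]],"roll":[0,0,0,0,0,0]}' 0 | egrep 'pos|force'
python3 -m inch '{"slide":[[0,0,25],[0,0,25],[0,0,25],[0,0,20],[0,0,0],[0,0,0]],"roll":[0,0,0,0,0,0]}' 0 | egrep 'pos|force'
python3 -c "
from h import *
go((-150,40,55),(-58,40,55))"
```

```text
position: [0.4207, 0.0979, 0.1487]
contact_force: [-0.1, -0.5, 1.0]
grasp_force: 0.0
position: [0.4219, 0.0963, 0.0534]
contact_force: [0.4, -0.7, -0.3]
grasp_force: 0.0
t 7.43 board xyz [-149.    40.4   53.4] yaw_b -0.2 F [ 0.4 -0.7 -0.3] tilt [-0.002  0.    -1.   ]
(-150, 40, 55) tool d [-1.   0.4 -1.6]
(-58, 40, 55) tool d [92.  -0.4 -0.2]
```

```bash
for i in 1; do
python3 -m inch '{"slide":[[6,0,0],[6,0,0],[5,0,0],[4,0,0],[4,0,0],[4,0,0],[4,0,0],[4,0,0]],"roll":[0,0,0,0,0,0,0,0]}' 0 | egrep 'pos|force'
python3 -m inch '{"slide":[[4,0,0],[4,0,0],[4,0,0],[4,0,0],[4,0,0],[4,0,0],[4,0,0],[4,0,0]],"roll":[0,0,0,0,0,0,0,0]}' 0 | egrep 'pos|force'; done
python3 -c "
from h import *
go((-58,40,55))"
```

```text
position: [0.4593, 0.0984, 0.054]
contact_force: [-2.5, -0.2, 1.8]
grasp_force: 1.1
position: [0.4911, 0.0995, 0.0539]
contact_force: [-4.9, 2.7, 1.7]
grasp_force: 2.2
t 8.77 board xyz [-79.8  41.2  53.9] yaw_b -0.1 F [-4.9  2.7  1.7] tilt [-0. -0. -1.]
(-58, 40, 55) tool d [21.8  1.2 -1.2]
```

```bash
python3 -m inch '{"slide":[[3,0,0],[3,0,0],[3,0,0],[3,0,0],[3,0,0],[2,0,0],[1,0,0]],"roll":[0,0,0,0,0,0,0]}' 0 | egrep 'pos|force'
python3 -m inch '{"slide":[[1,0,0],[1,0,0],[1,0,0]],"roll":[0,0,0]}' 0 | egrep 'pos|force'
python3 -c "
from h import *
go((-58,40,55))"
```

```text
position: [0.5091, 0.1, 0.0538]
contact_force: [-4.1, 3.4, 0.6]
grasp_force: 2.1
position: [0.5118, 0.1001, 0.0538]
contact_force: [-4.6, 3.5, -0.4]
grasp_force: 2.1
t 9.6 board xyz [-59.1  41.1  53.8] yaw_b -0.1 F [-4.6  3.5 -0.4] tilt [-0. -0. -1.]
(-58, 40, 55) tool d [ 1.1  1.1 -1.2]
```

```bash
python3 -m inch '{"slide":[[1,0,0],[1,0,0]],"roll":[0,0]}' 0 | egrep 'pos|force'
python3 -m inch '{"slide":[[1,0,0],[0.5,0,0]],"roll":[0,0]}' 0 | egrep 'pos|force'
```

```text
position: [0.5127, 0.1001, 0.0537]
contact_force: [-13.0, 2.7, 10.6]
grasp_force: 6.9
position: [0.5127, 0.1001, 0.0536]
contact_force: [-19.3, 2.7, 14.4]
grasp_force: 9.5
```

The slide stops hard at the expected 0.079 m. I hold briefly, retreat, rise and look.

```bash
python3 -m inch '{"slide":[[0,0,0],[0,0,0],[0,0,0],[0,0,0]],"roll":[0,0,0,0]}' 0 | egrep 'pos|force'
python3 -m inch '{"slide":[[-6,0,0],[-10,0,-5],[0,0,-30],[0,0,-30],[0,0,-30],[0,0,0],[0,0,0]],"roll":[0,0,0,0,0,0,0]}' 0 | egrep 'pos|force'
python3 - <<'E'
from h import *
go((-90,-30,150)); cv2.imwrite('pics/s3.png',cv2.resize(read_camera('scene')[150:270,230:390],None,fx=5,fy=5,interpolation=cv2.INTER_CUBIC))
E
```

```text
position: [0.5127, 0.1001, 0.0537]
contact_force: [-16.4, 3.0, 11.3]
grasp_force: 8.3
position: [0.5005, 0.0996, 0.1508]
contact_force: [0.2, -0.3, -0.0]
grasp_force: 0.0
t 10.85 board xyz [-70.4  41.  150.8] yaw_b -0.1 F [ 0.2 -0.3 -0. ] tilt [ 0.005 -0.    -1.   ]
(-90, -30, 150) tool d [-19.5  71.    0.7]
```

View pics/s3.png

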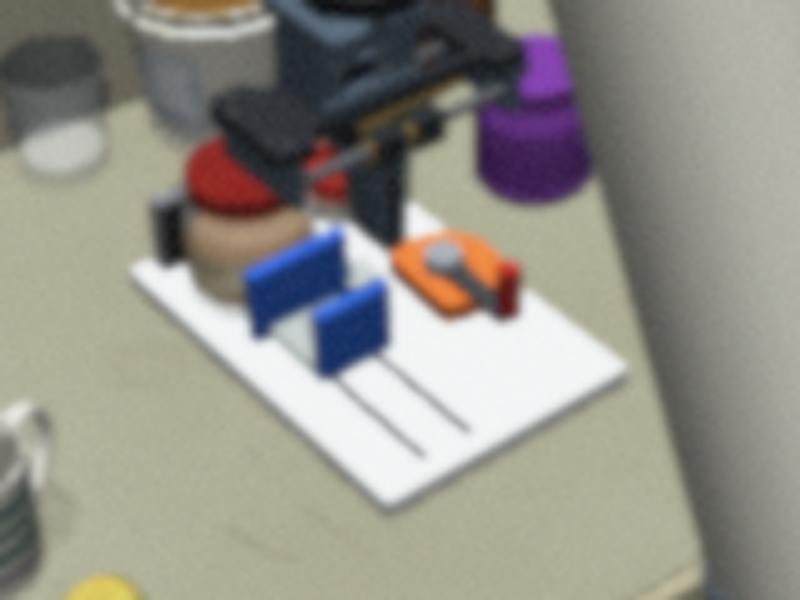

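The jar stands upright between jaw and stop, the slide is forward, and the lever still points along -x with the knob at crop (510,290). Next I roll back and descend on the near-left side of the knob.

```bash
python3 -m inch '{"slide":[[-10,10,0],[-10,10,0],[-10,10,0],[0,0,0],[0,0,0],[0,0,0]],"roll":[7,7,7,7,7,0]}' 0 | egrep 'pos|force'
python3 -c "
from h import *
go((-113,-37,150),(-113,-37,60))"
```

```text
position: [0.4662, 0.0723, 0.148]
contact_force: [-0.4, 0.6, -0.5]
grasp_force: 0.0
t 11.4 board xyz [-105.6   14.9  148. ] yaw_b -35.5 F [-0.4  0.6 -0.5] tilt [-0.001  0.001 -1.   ]
(-113, -37, 150) tool d [24.1 46.6 -2. ]
(-113, -37, 60) tool d [ 0.1 -0.1 90. ]
```

```bash
python3 -m inch '{"slide":[[8,16,0],[8,16,0],[8,15,0],[0,0,0]],"roll":[0,0,0,0]}' 0 | egrep 'pos|force'
python3 -m inch '{"slide":[[0,0,22],[0,0,22],[0,0,22],[0,0,20],[0,0,0],[0,0,0]],"roll":[0,0,0,0,0,0]}' 0 | egrep 'pos|force'
python3 - <<'E'
from h import *
u=np.array([np.cos(np.radians(-35)),np.sin(np.radians(-35))])
T=[]
for c in [1.6,1.4,1.2,1.,.8,.6,.4,.2,0,-.2,-.35,-.45]:
    a=-np.pi/2-c; k=np.array([-10+75*np.cos(a),-55+75*np.sin(a)])-24*u; T.append((float(k[0].round(1)),float(k[1].round(1)),60))
go(*T)
E
```

```text
position: [0.4608, 0.0182, 0.1482]
contact_force: [0.7, 0.6, 0.1]
grasp_force: 0.0
position: [0.4606, 0.0204, 0.0622]
contact_force: [-0.1, 0.0, -0.0]
grasp_force: 0.0
t 12.23 board xyz [-113.   -36.8   62.2] yaw_b -34.9 F [-0.1  0.  -0. ] tilt [-0.003  0.001 -1.   ]
(-104.6, -39.0, 60) tool d [ 8.2 -3.   2.2]
(-103.6, -54.0, 60) tool d [ 9.4 11.7 -0. ]
(-99.6, -68.4, 60) tool d [11.5  9.5 -0. ]
(-92.8, -81.8, 60) tool d [13.2  7.1 -0. ]
(-83.5, -93.5, 60) tool d [14.3  4.3 -0. ]
(-72.0, -103.1, 60) tool d [14.9  1.3 -0. ]
(-58.9, -110.3, 60) tool d [14.9 -1.6 -0. ]
(-44.6, -114.7, 60) tool d [14.2 -4.6 -0. ]
(-29.7, -116.2, 60) tool d [13.1 -7.3 -0. ]
(-14.8, -114.7, 60) tool d [11.4 -9.8 -0. ]
(-3.9, -111.7, 60) tool d [ 7.2 -8.7 -0. ]
(3.0, -108.8, 60) tool d [ 4.  -6.3 -0. ]
```

```bash
python3 -m inch '{"slide":[[8,-3,1],[5,6,0],[5,6,0],[6,5,0],[6,4,0],[6,4,0],[7,3,0],[7,2,0]],"roll":[0,0,0,0,0,0,0,0]}' 0 | egrep 'pos|force'
python3 -m inch '{"slide":[[7,2,0],[7,1,0],[8,0,0],[7,-1,0],[8,-1,0],[7,-2,0],[7,-2,0]],"roll":[0,0,0,0,0,0,0]}' 0 | egrep 'pos|force'
python3 -c "
from h import *
go((-29.7,-116.2,60))"
```

```text
position: [0.4885, -0.0301, 0.0629]
contact_force: [-5.8, 0.2, -0.7]
grasp_force: 2.6
position: [0.5337, -0.0554, 0.0623]
contact_force: [-4.2, 3.6, 3.5]
grasp_force: 2.6
t 13.48 board xyz [ -42.4 -115.    62.3] yaw_b -35.1 F [-4.2  3.6  3.5] tilt [ 0. -0. -1.]
(-29.7, -116.2, 60) tool d [11.1 -6.3  2.3]
```

```bash
python3 -m inch '{"slide":[[6,-3,1],[6,-4,1],[6,-4,0],[6,-5,0],[6,-5,0]],"roll":[0,0,0,0,0]}' 0 | egrep 'pos|force'
python3 -m inch '{"slide":[[4,-4,0],[3,-4,0]],"roll":[0,0]}' 0 | egrep 'pos|force'
python3 -m inch '{"slide":[[2,-3,0],[2,-3,0]],"roll":[0,0]}' 0 | egrep 'pos|force'
python3 -c "
from h import *
go((3,-108.8,60))"
```

```text
position: [0.5693, -0.0531, 0.0596]
contact_force: [-10.3, 15.0, 4.7]
grasp_force: 8.2
position: [0.5779, -0.0495, 0.0593]
contact_force: [-30.5, 2.6, 13.2]
grasp_force: 14.4
position: [0.5812, -0.0467, 0.0584]
contact_force: [-36.6, 1.5, 9.3]
grasp_force: 17.9
t 14.23 board xyz [   5.3 -107.9   58.4] yaw_b -35.0 F [-36.6   1.5   9.3] tilt [-0.011  0.004 -1.   ]
(3, -108.8, 60) tool d [-1.4  2.1 -1.6]
```

The cam is at its end stop. I back off, rise well clear, and look.

```bash
python3 -m inch '{"slide":[[-8,0,0],[-10,0,0],[0,0,-15],[0,0,-35],[0,0,-35],[0,0,-35],[0,0,0]],"roll":[0,0,0,0,0,0,0]}' 0 | egrep 'pos|force'
python3 -m inch '{"slide":[[0,35,0],[0,35,0],[0,35,0],[0,35,0],[0,35,0],[0,35,0],[0,0,0],[0,0,0]],"roll":[0,0,0,0,0,0,0,0]}' 0 | egrep 'pos|force'
python3 - <<'E'
from h import *
go(); im=read_camera('top'); cv2.imwrite('pics/t4.png',cv2.resize(im[145:262,255:385],None,fx=4.8,fy=4.8,interpolation=cv2.INTER_CUBIC))
E
```

```text
position: [0.5751, -0.0388, 0.1866]
contact_force: [1.3, -0.6, 1.0]
grasp_force: 0.0
position: [0.4564, -0.2158, 0.1802]
contact_force: [0.5, 0.8, 0.1]
grasp_force: 0.0
t 15.48 board xyz [-125.1 -272.8  180.2] yaw_b -35.2 F [0.5 0.8 0.1] tilt [ 0.002 -0.    -1.   ]
```

View pics/t4.png

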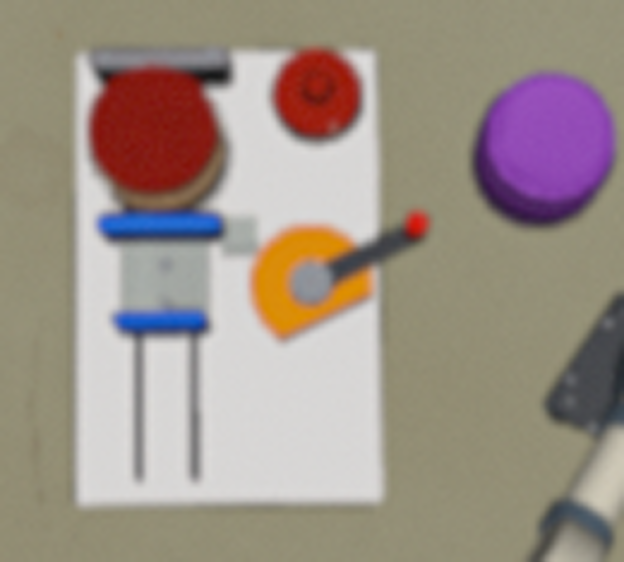

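The top view shows the cam back at its stop with the knob at (417,224), the jar against the stop at (155,130), and the timer and purple jar unmoved. I check the numbers.

Run:
```python
from h import *
m=camera_model('top'); b=np.load('b.npy')
f=lambda x,y:np.array([255+x/4.8-.5,145+y/4.8-.5])
def inb(w):
    d=w[:2]-b[:2]; c,s=np.cos(b[2]),np.sin(b[2]); return np.array([c*d[0]+s*d[1],-s*d[0]+c*d[1]])*1e3
for n,p,z in [('knob',(417,223),.09),('lid',(154,130),.122),('plate',(160,320),.082),('jaw',(160,225),.082)]: print(n,inb(back(m,f(*p),z)).round(1))
print(arm.sense()['time'])
```

```text
knob [  22.8 -121.3]
lid [77.  40.8]
plate [-36.1  39.9]
jaw [23.9 40.2]
15.5333
```

The plate gives joint ≈ 0.079, the jar is at 77 ± 1 mm, and the cam is at about -0.45. I hand in.

```bash
python3 -c "
from rig import arm
print(arm.close_job())"
```

```text
the job is handed in; nothing more can be done
None
```

I handed the job in after about 15.5 s on the robot's clock: my last camera check put the slide at about 0.079 m, the cam fully back at about -0.45 rad and the jar against the stop, with the tool clear of everything; the verdict was not shown.

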